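# Tare the cheese scale, fit the double lid, lift off the outer one

### The job

Turn the tare knob on the scale until its pointer is on the zero mark, then pick up the double lid by the knob of its inner lid and lower it, both lids together, onto the open tin on the weighing plate until the inner lid is fully seated, and only then let go. Then take the outer lid alone by its neck and lift it straight up, leaving the inner lid seated undisturbed, until the outer lid's skirt is clear above the inner lid's knob, and finish while still holding it level and still there above the tin. Do not shift the tin or disturb the other things on the table, and leave the scale on zero.

Things in the scene. Friction and masses are not known exactly. Their poses are not given: they have to be found in the camera images.
- scale: Grey bench scale 190 (x) by 340 (y) mm, fixed, origin under its centre on the table, yaw within 0.35 rad. Housing top 48 mm up. Square steel weighing plate (165 mm, top 56 mm up) centred at its own (0, +80) mm; round pale tare dial 100 mm across (face 52 mm up) at (0, -105) mm. Zero is the one long thick tick, a raised dark block outside it, on the dial's +x side (away from the robot).
- tare_knob (a joint): Angle of the tare knob's pointer from the zero mark, rad: 0 = on zero, positive = anticlockwise seen from above; starts between 0.5 and 1.35, stops at -1.7 and +1.7. It has light friction (about 0.05 N m), no spring, and stays where it is left. The short ticks are 0.25 rad apart.
- knob_grip (a point): Point on the tare knob's vertical axis, 28 mm above the dial face (80 mm above the table). The knob is a black upright bar 50 mm long, 16 mm wide, 4 to 38 mm above the face, on a disc 48 mm across and 4 mm thick. Its own +x runs along the bar to the thin pointer blade (reaching 41 mm from the axis, low over the dial); a pale line on the bar's top marks the pointer end.
- tin: Open round aluminium tin with a small pale cheese inside, loose on the weighing plate, 0.7 to 1 kg: 108 mm outside diameter, wall 3 mm (102 mm inside), 60 mm high, the cheese's top at 34 mm. Origin at the centre of its underside, z up.
- inner_lid: Inner lid, 0.17-0.33 kg, origin at centre of underside, z up. Plug 90 mm across, 10 high (goes into the tin); flange 120 across at 10-14 mm up (rests on the tin's rim); stem 18 across; wooden knob 24 across at 46-71 mm up, standing out through the outer lid's neck. Seated: origin 50 mm above the tin's. Starts on the table, outer lid resting on it: lifting the knob carries both.
- outer_lid: Outer lid, steel, 0.12-0.24 kg, origin at the centre of the skirt's lower edge, z up. Flat ring-shaped cover 132 mm across (top at 13 mm), skirt 10 mm high (126 inside), and an open tubular neck in the middle, 50 mm outside, 42 inside, 13 to 41 mm up. Rests loose on the inner lid's flange (origin 4 mm above that lid's), whose knob stands 26 mm out of the neck.
- wheel_a: Bystander: small round cheese, 110 mm across, 36 mm high, origin at the centre of its underside.
- wheel_b: Bystander: small round cheese, 96 mm across, 34 mm high, origin at the centre of its underside.
- block: Bystander: square cheese, 95 x 95 x 42 mm, origin at the centre of its underside.
- jar: Bystander: capped jar, 56 mm across, 75 mm high, origin at the centre of its underside.
- bowl: Bystander: white bowl, 90 mm across, 40 mm high, origin at the centre of its underside.
- brush: Bystander: brush lying on the table, 170 mm long, origin at its underside.
Things that resemble listed ones, but are neither listed nor needed, are in the scene too. What is shaped like the outer_lid but green or turquoise is not meant.

How it is judged:
By the outcome, as a careful person would: the job done as asked, in the order asked, and still so for the second after the job is handed in, while the arm keeps its last pose, push and grip.
It also fails if it takes over 64 s, if anything falls off the work surface, if the arm or the gripper's body presses on something with over 40 N, if the wrist force passes 120 N, or if a joint passes its speed limit or range.

### The arm

A 6-joint arm with a two-finger parallel gripper is mounted at the origin on the work surface. World frame = base frame: x ahead of the robot, y to its left, z up, the work surface at z = 0. Lengths are in m, angles in rad, forces in N, time in s.
With the tool pointing down it reaches from about 0.35 to 0.775 m from the base axis. Payload 5.5 kg.
Tool frame: the origin (TCP) lies midway between the tips of the shut fingers; the grasp point (between the pads) lies 19 mm behind it; z points along the fingers, y is the line along which they close (so a half turn about z gives the same grasp; the last joint's range is limited). The gripper opens to 85 mm and grips with 20 to 120 N. Pads are 22 mm wide; open, the fingers measure 114 mm over their backs; the gripper's body (76 mm by 85 mm) begins 54 mm behind the grasp point. The pads swing forward as they close: fully open they stand 13 mm farther back than shut.
Start: joints at [-1.444, 0.313, 0.046, 1.304, 0, 1.431], TCP at [0.152, -0.555, 0.231] pointing down, gripper open.
Joint ranges: [-2.76, 2.76], [-0.86, 1.69], [-1.03, 1.26], [-2.2, 2.34], [-1.47, 1.5], [-3.14, 3.14]. Speed limits (rad/s): [2.57, 2.57, 3.14, 3.14, 3.14, 3.14].

### API

Orientations are given as a 3x3 rotation matrix whose columns are the frame's x, y, z axes.
In Python, from workcell import env gives the robot as it stands. The module is installed in compiled form; this text tells all that it offers.
- The arm moves only by the tool servo_tool, never from a script. Its argument "moves" is a list of rows, each a list of 4 numbers: the shift along the tool's x, y, z in mm, then the turn about the tool's z in rad. In form: [[tx, ty, tz, spin], ...]. A call has 1 to 5 rows; each row is the pose to reach, as a shift and turn from the pose commanded when the call began, along the tool's axes at that moment; what a row does not reach only later rows make up. A row lasts 1/10 s, in which the tool goes at most 50 mm and 8.59 degrees, less where a joint would pass 70% of its speed; a pose out of reach is approached as far as the arm can. A call with a gripper value outside its range is refused whole. "grip" is the opening, from 0 (shut) to 1 (fully open), set as the call begins (left out, the last holds). The fingers move at their own pace and stop on an object; "force" is the grip in N (left out, the last holds). Time passes only in rows, so rows that repeat a pose let the fingers close. It gives the time, the measured TCP pose, the force, the opening and the grip force at its end, in the units of the state.
- env.get_obs(): the state, without advancing time (a new reading comes with each control period).
- env.get_image(name): name is "scene" or "side" or "wrist"; returns a dict with "img" (420x560x3 uint8, red, green, blue), "fx", "fy", "cx", "cy" (pixels), "distortion" ([k1, k2, p1, p2, k3] as OpenCV has them; the pictures are not rectified), "cam_to_world" (4x4, takes a point from camera to world coordinates). Camera axes: x right, y up, looking along -z (the intrinsics and any distortion apply to the point x, -y, -z); pixel columns grow to the right and rows downward; lengths in m; the calibration is good to about 2 mm. A picture is of the moment at which its call begins. There is no depth.
- env.job_done(): hands the job in; it is judged then, once.
The state is a dict: "time": time; "qpos": joint angles; "qvel": joint speeds; "joint_efforts": joint torques, N m; "tcp_pos": TCP position; "eef_rot": TCP orientation; "contact_force": force on the tool from outside, world axes, zero at the start; "ft_torque": the same for the moment, N m; "opening": finger opening in m; "finger_force": force on a finger pad.
Only numpy, scipy, OpenCV 4.12 (cv2) and the standard library are available. Lean on these libraries where they do the work, as an engineer would, in place of code of your own. Each camera call takes 0.05 s, during which the arm holds its last target. There are 200 camera calls.

## Working session

There is one attempt and no reset: what is moved stays moved. The work goes in short steps, Python scripts to look and compute and a tool call to move; the robot and the scene stay as the last step left them, time stands still between calls to the robot, and variables do not carry over. Pictures are saved under pics/ and viewed, at most 12 in all, crops included, and the job is handed in when it is done.

Besides the shell and the picture viewer there is one more tool, called after "Emit:" in YAML: its name, and indented under it one key for each argument. servo_tool: Moves the arm, as the interface text tells. Its arguments: {"type":"object","properties":{"moves":{"type":"array","items":{"type":"array","items":{"type":"number"}}},"grip":{"type":"number"},"force":{"type":"number"}},"required":["moves"]}

```bash
mkdir -p pics
cat > h.py <<'E'
import numpy as np, cv2
from workcell import env
def snap(n,fn=None):
    d=env.get_image(n); d['name']=n
    if fn: cv2.imwrite('pics/'+fn,d['img'][:,:,::-1])
    return d
def K(d): return np.array([[d['fx'],0,d['cx']],[0,d['fy'],d['cy']],[0,0,1.]])
def ray(d,uv):
    p=cv2.undistortPoints(np.array([[uv]],float),K(d),np.array(d['distortion'],float))[0,0]
    T=np.array(d['cam_to_world']); return T[:3,3],T[:3,:3]@np.array([p[0],-p[1],-1.])
def onz(d,uv,z):
    o,r=ray(d,uv); return o+r*(z-o[2])/r[2]
def proj(d,P):
    T=np.array(d['cam_to_world']); P=np.atleast_2d(P)
    c=(P-T[:3,3])@T[:3,:3]; c=c*[1,-1,-1]
    return cv2.projectPoints(c,np.zeros(3),np.zeros(3),K(d),np.array(d['distortion'],float))[0][:,0]
E
python3 - <<'E'
from h import *
a=snap('scene','scene0.png');b=snap('side','side0.png')
import pickle;pickle.dump((a,b),open('v0.pkl','wb'))
for d in(a,b):print(np.round(d['cam_to_world'],3),d['fx'],d['distortion'])
o=env.get_obs();print(o['tcp_pos'],o['eef_rot'],o['time'])
E
```

```text
[[-0.127 -0.636  0.761  1.395]
 [ 0.992 -0.083  0.096  0.114]
 [ 0.002  0.767  0.642  0.821]
 [ 0.     0.     0.     1.   ]] 396.5083741441036 [-0.10414266  0.          0.          0.          0.        ]
[[ 0.996  0.059 -0.066  0.478]
 [-0.089  0.649 -0.756 -0.938]
 [-0.002  0.759  0.651  0.897]
 [ 0.     0.     0.     1.   ]] 499.7340908803528 [-0.17009265  0.          0.          0.          0.        ]
[ 0.15153522 -0.55420232  0.23052132] [[ 9.64626374e-01  2.63620793e-01 -1.90791375e-04]
 [ 2.63620759e-01 -9.64625102e-01  1.58378968e-03]
 [ 2.33477742e-04 -1.57806186e-03 -9.99998728e-01]] 0.1
```

View pics/scene0.png

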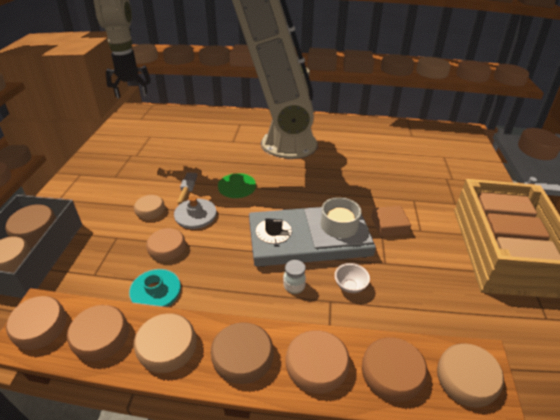

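View pics/side0.png

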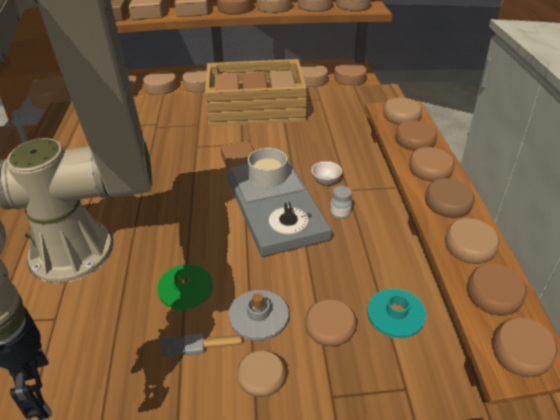

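The scene view shows the dial at about (273,231), the tin at (340,217) and the double lid at (195,210). In the side view they are at (290,219), (267,167) and (258,305). The green and turquoise lids are decoys.

Run:
```python
from h import *
import pickle
a,b=pickle.load(open('v0.pkl','rb'))
def circ(d,mask,win,z,nm):
    m=np.zeros(mask.shape,np.uint8);x0,y0,x1,y1=win;m[y0:y1,x0:x1]=mask[y0:y1,x0:x1]
    c=max(cv2.findContours(m,cv2.RETR_EXTERNAL,cv2.CHAIN_APPROX_NONE)[0],key=cv2.contourArea)
    h=cv2.convexHull(c)[:,0]
    P=np.array([onz(d,p,z)[:2] for p in h.astype(float)])
    (cx,cy),r=cv2.minEnclosingCircle(P.astype(np.float32)*1000);print(d['name'],nm,round(cx),round(cy),'diam',round(2*r),len(h));return c
for d,wd,wl in((a,(250,214,298,248),(172,195,220,230)),(b,(265,200,312,236),(225,286,292,338))):
    hsv=cv2.cvtColor(d['img'],cv2.COLOR_RGB2HSV)
    circ(d,((hsv[...,2]>170)&(hsv[...,1]<70)).astype(np.uint8),wd,.052,'dial')
    circ(d,(hsv[...,1]<70).astype(np.uint8),wl,.017,'lid')
print('tin',onz(a,(340,208),.116),onz(b,(267,158),.116))
print('knobtop',onz(a,(191,184),.071),onz(b,(258,296),.071))
c=[(a,(245,195,385,270)),(a,(165,165,305,240)),(b,(225,150,335,250)),(b,(220,280,330,350))]
im=[cv2.resize(d['img'][w[1]:w[3],w[0]:w[2]],(400,int(400*(w[3]-w[1])/(w[2]-w[0]))),interpolation=3) for d,w in c]
H=300
out=np.vstack([np.hstack([cv2.resize(im[0],(400,300)) if 0 else cv2.copyMakeBorder(im[0],0,300-im[0].shape[0],0,0,0),cv2.copyMakeBorder(im[1],0,300-im[1].shape[0],0,0,0)]),np.hstack([im[2][:300],cv2.copyMakeBorder(im[3],0,300-im[3].shape[0],0,0,0)])])
cv2.imwrite('pics/comp.png',out[:,:,::-1])
```

```text
scene dial 577 4 diam 105 16
scene lid 489 -254 diam 144 23
side dial 574 9 diam 103 20
side lid 482 -256 diam 138 30
tin [0.52861772 0.18986182 0.116     ] [0.53466965 0.19544688 0.116     ]
knobtop [ 0.41347554 -0.27907943  0.071     ] [ 0.48518796 -0.2507842   0.071     ]
```

View pics/comp.png

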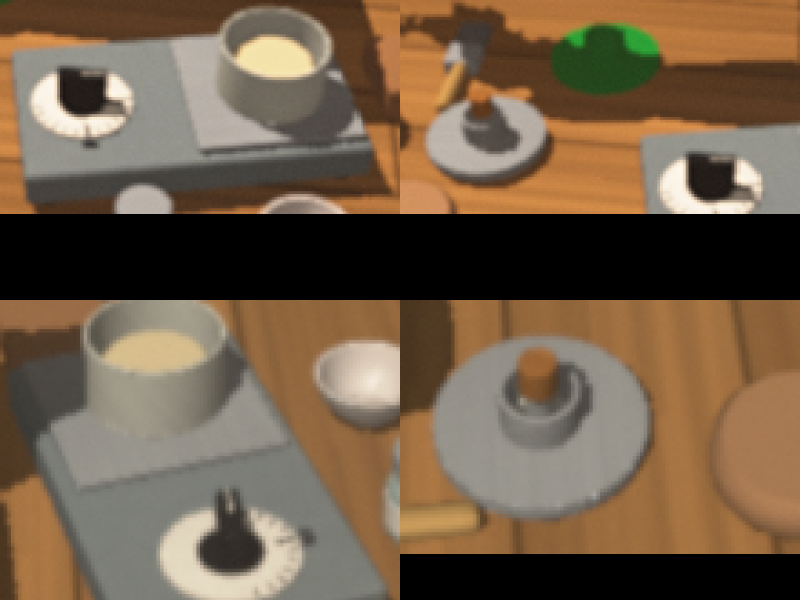

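The dial is near (575,6), the tin near (532,193) and the lid near (485,-254), in mm. The pointer is roughly toward +y. I'll move above the dial.

Emit:
servo_tool:
  moves:
    - [50,-38,0,0]
    - [90,-70,0,0]
    - [130,-100,0,0]
    - [170,-131,0,0]
    - [210,-162,0,0]

```text
time: 0.6
tcp_pos: [0.3029, -0.3534, 0.231]
eef_rot: [[0.965, 0.263, -0.0], [0.263, -0.965, 0.0], [0.0, -0.0, -1.0]]
contact_force: [0.7, -1.7, 0.6]
opening: 0.0859
finger_force: 0.0
```

Emit:
servo_tool:
  moves:
    - [40,-31,0,0]
    - [80,-62,0,0]
    - [120,-93,0,0]
    - [160,-124,0,0]
    - [200,-155,0,0]

```text
time: 1.1
tcp_pos: [0.4532, -0.1535, 0.2311]
eef_rot: [[0.965, 0.264, -0.0], [0.264, -0.965, -0.0], [-0.0, 0.0, -1.0]]
contact_force: [0.7, -0.8, 0.2]
opening: 0.0854
finger_force: 0.0
```

Emit:
servo_tool:
  moves:
    - [40,-31,0,-0.14]
    - [80,-62,0,-0.28]
    - [120,-93,0,-0.42]
    - [146,-113,0,-0.56]
    - [146,-113,0,-0.7]

```text
time: 1.6
tcp_pos: [0.5654, -0.0042, 0.2302]
eef_rot: [[0.559, 0.829, -0.0], [0.829, -0.559, 0.001], [0.001, -0.001, -1.0]]
contact_force: [-0.5, -0.9, 0.5]
opening: 0.0856
finger_force: 0.0
```

Run:
```python
from h import *
w=snap('wrist','w1.png')
import pickle;pickle.dump(w,open('w1.pkl','wb'))
o=env.get_obs();print(o['tcp_pos'],o['eef_rot'],o['time'],o['qpos']);print(np.round(w['cam_to_world'],3))
```

```text
[ 0.56427088 -0.00563793  0.23025081] [[ 5.55690146e-01  8.31388443e-01 -1.31110170e-03]
 [ 8.31389306e-01 -5.55690351e-01  2.35796903e-04]
 [-5.32527742e-04 -1.22106595e-03 -9.99999113e-01]] 1.65 [-1.52257629e-01  2.93684890e-01  1.65788511e-02  1.29502199e+00
  3.42141807e-05  2.00773194e+00]
[[ 0.829  0.538  0.152  0.605]
 [-0.559  0.798  0.225  0.052]
 [-0.    -0.272  0.962  0.373]
 [ 0.     0.     0.     1.   ]]
```

View pics/w1.png

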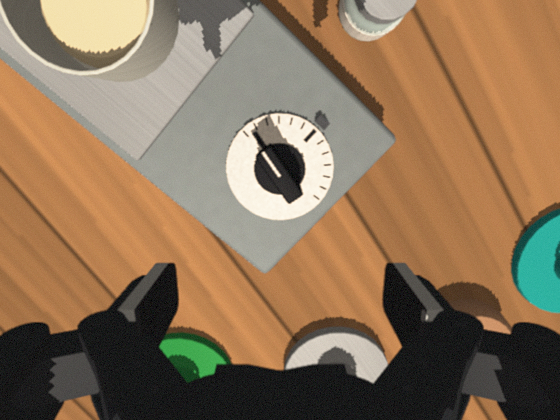

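The wrist view shows the dial face centred near (280,166), the zero tick at (311,135) with its block at (321,118), and the pointer tip at (258,133).

Run:
```python
from h import *
import pickle
w=pickle.load(open('w1.pkl','rb'))
hsv=cv2.cvtColor(w['img'],cv2.COLOR_RGB2HSV)
m=np.zeros((420,560),np.uint8);m[100:230,215:345]=((hsv[...,2]>170)&(hsv[...,1]<70))[100:230,215:345]
c=max(cv2.findContours(m,0,1)[0],key=cv2.contourArea)
P=np.array([onz(w,p,.052)[:2]*1000 for p in cv2.convexHull(c)[:,0].astype(float)],np.float32)
(x,y),r=cv2.minEnclosingCircle(P);C=np.array([x,y]);print('dial',C,2*r)
ang=lambda p,z:(lambda v:(np.arctan2(v[1],v[0]),np.hypot(*v)))(onz(w,p,z)[:2]*1000-C)
print('tick',ang((311,135),.052),'block',ang((321,118),.054),'tip',ang((258,133),.056))
# housing corners on z=.048
Q=[onz(w,p,.048)[:2]*1000 for p in((264,271),(393,138))];print(Q,np.arctan2(*(Q[1]-Q[0])[::-1]),np.hypot(*(Q[1]-Q[0])))
L=[onz(w,p,.090)[:2]*1000 for p in((264,151),(296,198))];print('bar',L)
o=env.get_obs();print(o['tcp_pos'])
# tin inner/outer rim
bl=cv2.Canny(w['img'],60,150);print('lid pt',onz(w,(335,345),.02))
```

```text
dial [574.49047852   8.53307056] 102.07276916503906
tick (np.float64(0.2290301907062105), np.float64(42.41313096658524)) block (np.float64(0.2980375791190482), np.float64(59.32959087001809)) tip (np.float64(1.5014626123079162), np.float64(38.249323445880634))
[array([501.69823124, -70.98926337]), array([677.49338421, -26.94235061])] 0.24550393558532674 181.22931973425767
bar [array([575.92391665,  32.77333591]), array([575.86246447, -14.70716606])]
[ 0.56427088 -0.00563793  0.23025081]
lid pt [ 0.50784341 -0.20913734  0.02      ]
```

Emit:
servo_tool:
  moves:
    - [6,0,10,-0.14]
    - [12,1,30,-0.28]
    - [18,1,60,-0.42]
    - [18,1,90,-0.56]
    - [18,1,110,-0.56]
  grip: 0.5

```text
time: 2.15
tcp_pos: [0.573, 0.0061, 0.1188]
eef_rot: [[0.044, 0.999, -0.003], [0.999, -0.044, 0.0], [0.0, -0.003, -1.0]]
contact_force: [0.3, 1.0, -0.3]
opening: 0.0427
finger_force: 0.0
```

Emit:
servo_tool:
  moves:
    - [0,0,0,0]
    - [0,0,0,0]

```text
time: 2.35
tcp_pos: [0.5742, 0.0059, 0.1214]
eef_rot: [[0.046, 0.999, -0.001], [0.999, -0.046, -0.0], [-0.0, -0.001, -1.0]]
contact_force: [0.5, 0.3, 0.5]
opening: 0.0428
finger_force: 0.0
```

Run:
```python
from h import *
w=snap('wrist','w2.png')
o=env.get_obs();print(o['tcp_pos'],o['eef_rot'],o['time'],o['qpos'][5],o['opening'])
# expected zero direction / bar centre
print(proj(w,[[.5759,.009,.09]]))
hsv=cv2.cvtColor(w['img'],cv2.COLOR_RGB2HSV)
```

```text
[0.57505088 0.00589881 0.12230287] [[ 4.57733122e-02  9.98951300e-01  1.05088762e-03]
 [ 9.98951828e-01 -4.57730534e-02 -2.69001785e-04]
 [-2.20617347e-04  1.06209921e-03 -9.99999412e-01]] 2.4 1.4873487678470845 0.042702999009993026
[[281.43154777 235.79714252]]
```

View pics/w2.png

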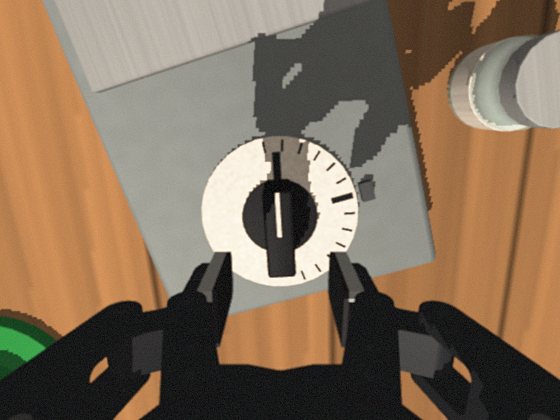

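The view shows the pointer tip at (276,153), the zero tick from (331,201) to (354,197) and the bar top centre near (281,234), between the fingers.

Run:
```python
from h import *
import pickle
w=snap('wrist');pickle.dump(w,open('w2.pkl','wb'))
hsv=cv2.cvtColor(w['img'],cv2.COLOR_RGB2HSV)
# dial outline: bright pixels hull
m=np.zeros((420,560),np.uint8);m[130:290,195:362]=((hsv[...,2]>165)&(hsv[...,1]<70))[130:290,195:362]
m=cv2.morphologyEx(m,cv2.MORPH_OPEN,np.ones((3,3)))
c=max(cv2.findContours(m,0,1)[0],key=cv2.contourArea)
P=np.array([onz(w,p,.052)[:2]*1000 for p in cv2.convexHull(c)[:,0].astype(float)],np.float32)
P=P[P[:,1]>-10] if 0 else P
C=np.array(cv2.minEnclosingCircle(P)[0]);print(C,cv2.minEnclosingCircle(P)[1])
g=lambda p,z:onz(w,p,z)[:2]*1000
a=lambda v:np.arctan2(v[1],v[0])
t0,t1=g((331,201),.052),g((354,197),.052)
print('tick',t0,t1,a(t1-t0),a(t1-C),a(t0-C))
print('pointer',a(g((276,153),.056)-C), 'line',a(g((277.5,195),.09)-g((279.5,237),.09)),g((277.5,195),.09),g((281.5,276),.09))
print('edge',a(g((436,258),.048)-g((232,316),.048)))
```

```text
[574.50268555   8.40773773] 50.789363861083984
tick [608.96449172  16.49127545] [623.59360437  18.44037425] 0.13245417492742284 0.20159247210984377 0.23039980045213973
pointer 1.545371559154306 line 1.5686753657775259 [575.78635028  31.27576424] [575.76678186 -15.24341177]
edge 0.2622493899784673
```

Emit:
servo_tool:
  moves:
    - [2,1,20,0]
    - [2,1,40,0]
    - [2,1,57,0]
    - [2,1,57,0]

```text
time: 2.85
tcp_pos: [0.5749, 0.0082, 0.0635]
eef_rot: [[0.045, 0.999, -0.002], [0.999, -0.045, 0.0], [0.0, -0.002, -1.0]]
contact_force: [0.2, -0.1, 0.1]
opening: 0.0426
finger_force: 0.0
```

Emit:
servo_tool:
  moves:
    - [0,0,0,0]
    - [0,0,0,0]
    - [0,0,0,0]
    - [0,0,0,0]
  grip: 0
  force: 30

```text
time: 3.25
tcp_pos: [0.574, 0.0085, 0.0658]
eef_rot: [[0.044, 0.999, -0.002], [0.999, -0.044, 0.0], [-0.0, -0.002, -1.0]]
contact_force: [-8.2, 0.5, 5.9]
opening: 0.0156
finger_force: 32.9
```

Emit:
servo_tool:
  moves:
    - [0,0,0,0.1]
    - [0,0,0,0.2]
    - [0,0,0,0.3]
    - [0,0,0,0.4]
    - [0,0,0,0.5]

```text
time: 3.75
tcp_pos: [0.5734, 0.0087, 0.0658]
eef_rot: [[0.521, 0.854, -0.003], [0.854, -0.521, 0.0], [-0.002, -0.003, -1.0]]
contact_force: [-7.9, 0.7, 7.0]
opening: 0.0152
finger_force: 33.0
```

Emit:
servo_tool:
  moves:
    - [-0.5,-1,0,0.12]
    - [-0.5,-1,0,0.24]
    - [-0.5,-1,0,0.36]
    - [-0.5,-1,0,0.48]
    - [-0.5,-1,0,0.6]

```text
time: 4.25
tcp_pos: [0.5728, 0.0092, 0.0659]
eef_rot: [[0.912, 0.41, -0.002], [0.41, -0.912, 0.001], [-0.002, -0.002, -1.0]]
contact_force: [-6.8, 3.1, 6.5]
opening: 0.0154
finger_force: 32.9
```

Emit:
servo_tool:
  moves:
    - [0,0,0,0.08]
    - [0,0,0,0.16]
    - [0,0,0,0.16]
    - [0,0,0,0.16]

```text
time: 4.65
tcp_pos: [0.5727, 0.0094, 0.0658]
eef_rot: [[0.965, 0.264, -0.002], [0.264, -0.965, 0.001], [-0.002, -0.002, -1.0]]
contact_force: [-7.5, 3.4, 5.9]
opening: 0.0152
finger_force: 32.9
```

Run:
```python
from h import *
import pickle
w=snap('wrist');b=snap('side');pickle.dump((w,b),open('w3.pkl','wb'))
o=env.get_obs();print(o['tcp_pos'],o['eef_rot'],o['qpos'][5],o['time'])
s=b['img'][190:245,255:325]
out=np.hstack([cv2.resize(w['img'][60:360,130:450],(430,403),interpolation=3),cv2.resize(s,(370,403),interpolation=3)])
cv2.imwrite('pics/w3.png',out[:,:,::-1])
```

```text
[0.57272583 0.00940465 0.06585015] [[ 0.96448504  0.26412576 -0.00248778]
 [ 0.26412984 -0.964486    0.0014804 ]
 [-0.00200842 -0.00208492 -0.99999581]] 2.7499740295986954 4.75
```

View pics/w3.png

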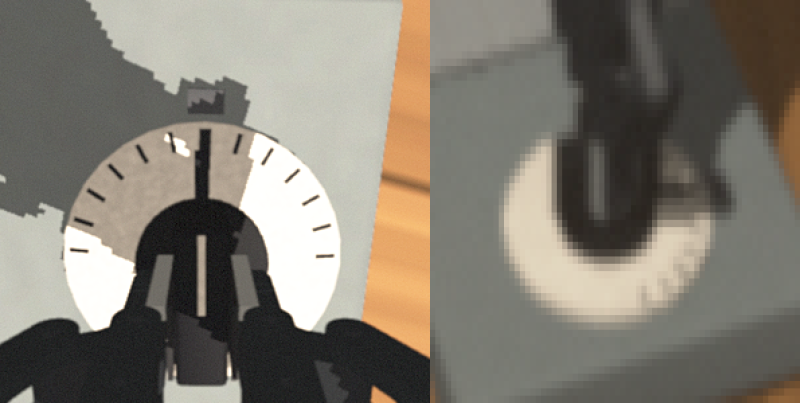

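The pointer now overlies the zero tick in the crop: tick and pointer near x 205, block at (206,100). I'll measure what angle is left.

Run:
```python
from h import *
import pickle
w,b=pickle.load(open('w3.pkl','rb'))
g=w['img'].astype(float).mean(2)
C=np.array([.5735,.0086]) # centre est
a=lambda p,z:np.arctan2(*(onz(w,p,z)[:2]-C)[::-1])
for v in range(128,212,4):
    row=g[v,265:300];th=(row.min()+np.median(row))/2
    i=np.where(row<th)[0]+265
    wt=th-row[i-265];u=(i*wt).sum()/wt.sum()
    p=onz(w,(u,v),.053);print(v,i.min(),i.max(),round(u,2),round(row.min()),round(a((u,v),.053),4),round(1e3*np.hypot(*(p[:2]-C)),1))
# ticks angles: sample ring on z=.052
for r in(.043,.045):
    th=np.arange(-1.0,1.8,.005);uv=proj(w,np.c_[C[0]+r*np.cos(th),C[1]+r*np.sin(th),np.full(len(th),.052)]).astype(np.float32)
    s=cv2.remap(g.astype(np.float32),uv[:,0].copy(),uv[:,1].copy(),1).ravel()
    bg=cv2.medianBlur(s.reshape(-1,1),5).ravel();import scipy.ndimage as nd
    dk=nd.grey_closing(s,31)-s;lab,n=nd.label(dk>40)
    print(r,[(round((th[lab==k]*dk[lab==k]).sum()/dk[lab==k].sum(),3),(lab==k).sum()) for k in range(1,n+1)])
```

```text
128 265 299 282.42 88 0.2493 61.4
132 290 296 292.95 56 0.1712 59.9
136 279 295 287.12 58 0.2123 58.0
140 275 291 284.04 57 0.2347 56.2
144 273 293 287.85 61 0.2025 54.5
148 265 283 274.34 89 0.3145 52.7
152 297 299 298.4 127 0.1062 51.5
156 278 286 282.38 72 0.2448 49.1
160 279 286 282.2 20 0.2456 47.3
164 279 286 282.14 22 0.2453 45.5
168 278 285 281.9 26 0.2469 43.7
172 275 285 280.91 20 0.2566 41.8
176 275 285 280.07 21 0.2658 40.0
180 275 285 280.82 25 0.2567 38.1
184 275 285 280.15 23 0.2646 36.2
188 275 284 279.6 20 0.2719 34.4
192 275 284 279.57 17 0.2726 32.5
196 275 284 279.7 22 0.2711 30.6
200 275 284 279.77 26 0.2702 28.7
204 275 284 279.71 24 0.2717 26.7
208 274 285 279.78 19 0.2707 24.8
0.043 [(np.float64(-0.985), np.int64(7)), (np.float64(-0.737), np.int64(8)), (np.float64(-0.489), np.int64(7)), (np.float64(-0.244), np.int64(7)), (np.float64(0.001), np.int64(9)), (np.float64(0.247), np.int64(20)), (np.float64(0.496), np.int64(6)), (np.float64(0.733), np.int64(8)), (np.float64(0.98), np.int64(9)), (np.float64(1.225), np.int64(9)), (np.float64(1.47), np.int64(9)), (np.float64(1.719), np.int64(8))]
0.045 [(np.float64(-0.985), np.int64(7)), (np.float64(-0.736), np.int64(7)), (np.float64(-0.489), np.int64(7)), (np.float64(-0.243), np.int64(6)), (np.float64(0.002), np.int64(8)), (np.float64(0.245), np.int64(19)), (np.float64(0.495), np.int64(5)), (np.float64(0.735), np.int64(9)), (np.float64(0.981), np.int64(8)), (np.float64(1.226), np.int64(9)), (np.float64(1.471), np.int64(9)), (np.float64(1.72), np.int64(7))]
```

The pointer is about 0.023 rad anticlockwise of zero, so I'll correct that, let go and look again.

Emit:
servo_tool:
  moves:
    - [0,0,0,0.023]
    - [0,0,0,0.023]
    - [0,0,0,0.023]

```text
time: 5.05
tcp_pos: [0.5727, 0.0094, 0.0658]
eef_rot: [[0.97, 0.242, -0.002], [0.242, -0.97, 0.002], [-0.002, -0.002, -1.0]]
contact_force: [-7.7, 2.8, 7.1]
opening: 0.0153
finger_force: 32.9
```

Emit:
servo_tool:
  moves:
    - [0,0,0,0]
    - [0,0,0,0]
    - [0,0,0,0]
  grip: 0.4

```text
time: 5.35
tcp_pos: [0.5757, 0.0081, 0.0652]
eef_rot: [[0.97, 0.241, 0.002], [0.241, -0.97, -0.001], [0.002, 0.001, -1.0]]
contact_force: [-0.2, 0.4, 0.6]
opening: 0.0339
finger_force: 0.0
```

Emit:
servo_tool:
  moves:
    - [0,0,-25,0]
    - [0,0,-60,0]
    - [0,0,-100,0]
    - [0,0,-120,0]
    - [0,0,-120,0]

```text
time: 5.85
tcp_pos: [0.5773, 0.0079, 0.1886]
eef_rot: [[0.97, 0.241, 0.008], [0.241, -0.97, -0.001], [0.007, 0.003, -1.0]]
contact_force: [-0.0, 0.9, -0.5]
opening: 0.0341
finger_force: 0.0
```

Run:
```python
from h import *
import pickle, scipy.ndimage as nd
w=snap('wrist','w4.png');pickle.dump(w,open('w4.pkl','wb'))
o=env.get_obs();print(o['tcp_pos'],o['eef_rot'][:,0],o['qpos'][5],o['time'])
g=w['img'].astype(np.float32).mean(2)
for C in (np.array([.5735,.0086]),np.array([.5745,.0084])):
  for r in(.028,.031,.034,.037,.043,.045):
    th=np.arange(-.7,1.3,.005);uv=proj(w,np.c_[C[0]+r*np.cos(th),C[1]+r*np.sin(th),np.full(len(th),.053)]).astype(np.float32)
    s=cv2.remap(g,uv[:,0].copy(),uv[:,1].copy(),1).ravel()
    dk=nd.grey_closing(s,81)-s;lab,n=nd.label(dk>50)
    print(r,[(round((th[lab==k]*dk[lab==k]).sum()/dk[lab==k].sum(),3),(lab==k).sum().item()) for k in range(1,n+1)])
```

```text
[0.57618062 0.008043   0.1863218 ] [0.97046503 0.24120405 0.00427057] 2.7727454983088315 5.9
0.028 [(np.float64(0.249), 31)]
0.031 [(np.float64(0.256), 25)]
0.034 [(np.float64(0.257), 24)]
0.037 [(np.float64(0.26), 26)]
0.043 [(np.float64(-0.483), 8), (np.float64(-0.24), 7), (np.float64(0.002), 6), (np.float64(0.258), 29), (np.float64(0.669), 74), (np.float64(0.972), 8), (np.float64(1.218), 8)]
0.045 [(np.float64(-0.485), 7), (np.float64(-0.24), 7), (np.float64(0.0), 7), (np.float64(0.248), 18), (np.float64(0.485), 7), (np.float64(0.716), 37), (np.float64(0.973), 8), (np.float64(1.217), 8)]
0.028 [(np.float64(0.264), 31)]
0.031 [(np.float64(0.271), 25)]
0.034 [(np.float64(0.272), 24)]
0.037 [(np.float64(0.273), 31)]
0.043 [(np.float64(-0.49), 9), (np.float64(-0.242), 8), (np.float64(0.007), 8), (np.float64(0.258), 20), (np.float64(0.504), 5), (np.float64(0.57), 9), (np.float64(0.741), 50), (np.float64(0.994), 9), (np.float64(1.24), 9)]
0.045 [(np.float64(-0.491), 7), (np.float64(-0.241), 7), (np.float64(0.005), 7), (np.float64(0.255), 19), (np.float64(0.5), 7), (np.float64(0.736), 32), (np.float64(0.993), 8), (np.float64(1.241), 8)]
```

View pics/w4.png

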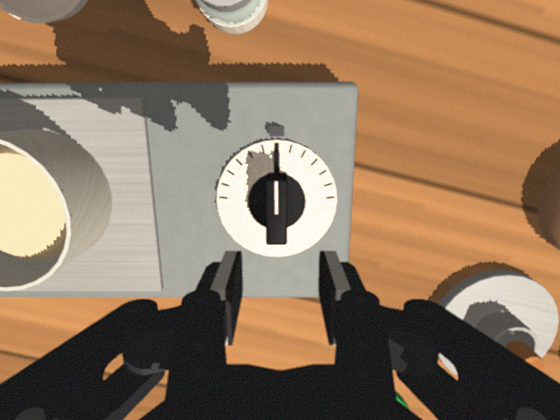

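The pointer at (276,150) is on the zero tick to within about 0.01 rad. Next I'll look at the tin from above.

Emit:
servo_tool:
  moves:
    - [-6,-45,-15,0]
    - [-12,-90,-30,0]
    - [-20,-130,-50,0]
    - [-29,-170,-60,0]
    - [-29,-190,-60,0]
  grip: 0.6

```text
time: 6.4
tcp_pos: [0.499, 0.1881, 0.2448]
eef_rot: [[0.97, 0.244, 0.0], [0.244, -0.97, 0.001], [0.0, -0.001, -1.0]]
contact_force: [1.4, -0.4, -0.0]
opening: 0.0514
finger_force: 0.0
```

Emit:
servo_tool:
  moves:
    - [0,0,0,0]
    - [0,0,0,0]

```text
time: 6.6
tcp_pos: [0.5001, 0.1858, 0.243]
eef_rot: [[0.97, 0.242, -0.002], [0.242, -0.97, -0.001], [-0.002, 0.0, -1.0]]
contact_force: [-0.4, -1.1, 0.5]
opening: 0.0512
finger_force: 0.0
```

Run:
```python
from h import *
import pickle
w=snap('wrist','w5.png');pickle.dump(w,open('w5.pkl','wb'))
o=env.get_obs();print(o['tcp_pos'],o['eef_rot'][:,0],o['qpos'],o['time'])
print(proj(w,[[.532,.193,.116]]))
```

```text
[0.50038051 0.18521764 0.24306508] [ 0.97045732  0.24126561 -0.00187092] [ 2.04311414e-01  2.30931947e-01 -3.54803426e-02  1.30623563e+00
 -5.27623840e-04  3.10223392e+00] 6.65
[[279.54484376 158.64469252]]
```

View pics/w5.png

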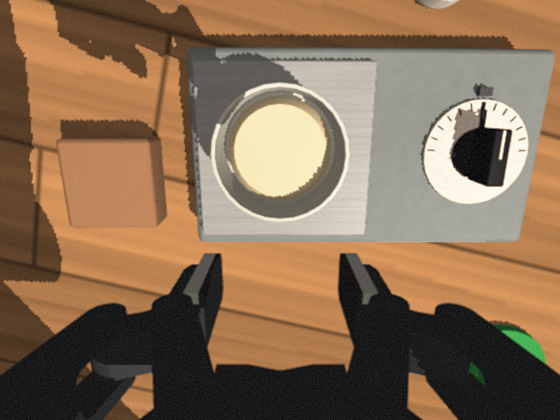

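Emit:
servo_tool:
  moves:
    - [-20,40,5,0]
    - [-40,80,10,0]
    - [-60,120,20,0]
    - [-80,160,30,0]
    - [-95,205,40,0]

```text
time: 7.15
tcp_pos: [0.4565, -0.0386, 0.2033]
eef_rot: [[0.971, 0.24, -0.001], [0.24, -0.971, 0.0], [-0.001, -0.0, -1.0]]
contact_force: [0.7, -0.6, -0.7]
opening: 0.051
finger_force: 0.0
```

Emit:
servo_tool:
  moves:
    - [-20,42,5,0]
    - [-40,90,10,0]
    - [-50,135,15,0]
    - [-55,180,20,0]
    - [-57,215,20,0]

```text
time: 7.65
tcp_pos: [0.4528, -0.2624, 0.1828]
eef_rot: [[0.972, 0.237, -0.002], [0.237, -0.972, 0.001], [-0.001, -0.001, -1.0]]
contact_force: [0.1, 0.8, 0.0]
opening: 0.0512
finger_force: 0.0
```

Emit:
servo_tool:
  moves:
    - [0,0,0,0]
    - [0,0,0,0]

```text
time: 7.85
tcp_pos: [0.4533, -0.2599, 0.1832]
eef_rot: [[0.971, 0.238, -0.002], [0.238, -0.971, 0.001], [-0.001, -0.002, -1.0]]
contact_force: [0.7, 0.6, -0.3]
opening: 0.0513
finger_force: 0.0
```

The wrist view shows the tin rim as a full ring from x 211 to 349 and y 84 to 218, centred near (280,151). I'll compute the tin centre and look at the lid.

Run:
```python
from h import *
import pickle
from scipy.optimize import least_squares
def fit(P):
    f=least_squares(lambda q:np.hypot(P[:,0]-q[0],P[:,1]-q[1])-q[2],[*P.mean(0),50],loss='soft_l1',f_scale=.7);return f.x.round(1),round(float(np.sqrt(np.median(f.fun**2))),2)
w=pickle.load(open('w5.pkl','rb'));g=w['img'].astype(np.float32).mean(2)
C=onz(w,(280,151),.116)[:2]
th=np.arange(0,2*np.pi,.05);rr=np.arange(.044,.062,.0004);P=[]
for t in th:
    uv=proj(w,np.c_[C[0]+rr*np.cos(t),C[1]+rr*np.sin(t),np.full(len(rr),.116)]).astype(np.float32)
    s=cv2.remap(g,uv[:,0].copy(),uv[:,1].copy(),1).ravel();k=s.argmax();P.append(C*1000+1000*rr[k]*np.array([np.cos(t),np.sin(t)]))
print('tin rim',C,fit(np.array(P)))
w=snap('wrist','w6.png');pickle.dump(w,open('w6.pkl','wb'))
o=env.get_obs();print(o['tcp_pos'],o['eef_rot'][:,0],o['qpos'][5])
print(proj(w,[[.485,-.254,.071],[.485,-.254,.017]]))
```

```text
tin rim [0.53783334 0.1940887 ] (array([534.2, 193.1,  52.2]), 0.18)
[ 0.45335494 -0.2587839   0.18343001] [ 0.97091853  0.23940665 -0.0012923 ] 2.227241437356203
[[281.35968394 162.14991766]
 [281.22401733 153.22197287]]
```

View pics/w6.png

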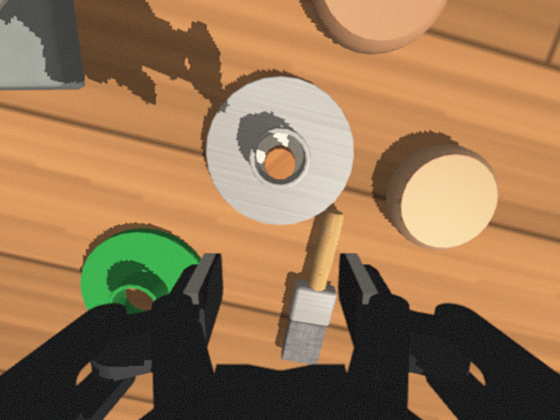

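The double lid disc spans x 206–354 and y 76–223, with its wooden knob top at (280,164). The brush handle lies just beside the skirt.

Run:
```python
from h import *
import pickle
w=pickle.load(open('w6.pkl','rb'));hsv=cv2.cvtColor(w['img'],cv2.COLOR_RGB2HSV)
m=np.zeros((420,560),np.uint8);m[148:182,262:298]=((hsv[...,1]>120)&(hsv[...,0]<22))[148:182,262:298]
c=max(cv2.findContours(m,0,1)[0],key=cv2.contourArea);(u,v),r=cv2.minEnclosingCircle(c);P=np.array([onz(w,p,.071)[:2]*1000 for p in c[:,0].astype(float)],np.float32)
print('knob',u,v,r,cv2.minEnclosingCircle(P))
m=np.zeros((420,560),np.uint8);m[70:232,198:362]=(hsv[...,1]<75)[70:232,198:362]
m=cv2.morphologyEx(m,cv2.MORPH_OPEN,np.ones((3,3)));c=max(cv2.findContours(m,0,1)[0],key=cv2.contourArea)
P=np.array([onz(w,p,.017)[:2]*1000 for p in cv2.convexHull(c)[:,0].astype(float)],np.float32);print('disc',cv2.minEnclosingCircle(P))
```

```text
knob 279.1170349121094 162.7553253173828 16.382131576538086 ((484.0143737792969, -252.53372192382812), 12.140552520751953)
disc ((483.4288024902344, -252.75848388671875), 66.32694244384766)
```

Emit:
servo_tool:
  moves:
    - [15,1,20,0]
    - [31,1,50,0]
    - [31,1,85,0]
    - [31,1,110,0]
    - [31,1,110,0]

```text
time: 8.4
tcp_pos: [0.4819, -0.2486, 0.0708]
eef_rot: [[0.97, 0.243, -0.006], [0.243, -0.97, 0.005], [-0.005, -0.006, -1.0]]
contact_force: [0.2, 0.9, -0.2]
opening: 0.0512
finger_force: 0.0
```

Emit:
servo_tool:
  moves:
    - [0,0,10,0]
    - [0,0,20,0]
    - [0,0,25,0]
    - [0,0,25,0]
    - [0,0,25,0]

```text
time: 8.9
tcp_pos: [0.485, -0.2522, 0.0497]
eef_rot: [[0.97, 0.241, 0.001], [0.241, -0.97, -0.0], [0.0, 0.001, -1.0]]
contact_force: [0.2, 0.0, 0.6]
opening: 0.0512
finger_force: 0.0
```

Emit:
servo_tool:
  moves:
    - [-1,0,1,0]
    - [-1,0,1,0]
    - [-1,0,1,0]
    - [-1,0,1,0]
    - [-1,0,1,0]
  grip: 0
  force: 50

```text
time: 9.4
tcp_pos: [0.4839, -0.2523, 0.0487]
eef_rot: [[0.97, 0.241, 0.0], [0.241, -0.97, -0.0], [0.0, 0.0, -1.0]]
contact_force: [-1.1, 1.4, 4.6]
opening: 0.0223
finger_force: 49.2
```

Emit:
servo_tool:
  moves:
    - [0,0,-4,0]
    - [0,0,-12,0]
    - [0,0,-22,0]
    - [0,0,-30,0]
    - [0,0,-30,0]

```text
time: 9.9
tcp_pos: [0.4849, -0.253, 0.08]
eef_rot: [[0.97, 0.241, 0.002], [0.241, -0.97, -0.002], [0.002, 0.002, -1.0]]
contact_force: [-0.7, -1.0, -3.5]
opening: 0.0222
finger_force: 49.4
```

Emit:
servo_tool:
  moves:
    - [0,0,-20,0]
    - [0,0,-45,-0.08]
    - [0,0,-75,-0.18]
    - [0,0,-105,-0.28]
    - [0,0,-125,-0.38]

```text
time: 10.4
tcp_pos: [0.4843, -0.2526, 0.2055]
eef_rot: [[0.809, 0.587, 0.002], [0.587, -0.809, -0.002], [0.001, 0.002, -1.0]]
contact_force: [-0.2, -1.0, -3.7]
opening: 0.0222
finger_force: 50.0
```

Emit:
servo_tool:
  moves:
    - [0,0,0,0]
    - [6,-6,0,0]
    - [18,-19,0,0]
    - [36,-38,0,0]
    - [56,-60,0,0]

```text
time: 10.9
tcp_pos: [0.4932, -0.1686, 0.2013]
eef_rot: [[0.813, 0.582, -0.003], [0.582, -0.813, 0.002], [-0.001, -0.003, -1.0]]
contact_force: [0.5, -0.4, -4.3]
opening: 0.0221
finger_force: 49.8
```

Emit:
servo_tool:
  moves:
    - [22,-24,0,0]
    - [45,-48,0,0]
    - [68,-72,0,0]
    - [91,-97,0,0]
    - [114,-121,0,0]

```text
time: 11.4
tcp_pos: [0.5144, -0.003, 0.2015]
eef_rot: [[0.812, 0.584, -0.003], [0.584, -0.812, 0.001], [-0.002, -0.003, -1.0]]
contact_force: [0.0, -0.5, -4.3]
opening: 0.0222
finger_force: 49.8
```

Emit:
servo_tool:
  moves:
    - [22,-23,0,0]
    - [42,-45,0,0]
    - [60,-64,0,0]
    - [74,-79,0,0]
    - [82,-88,0,0]

```text
time: 11.9
tcp_pos: [0.5295, 0.116, 0.2015]
eef_rot: [[0.811, 0.586, -0.003], [0.586, -0.811, 0.0], [-0.003, -0.002, -1.0]]
contact_force: [-0.6, -0.4, -4.1]
opening: 0.022
finger_force: 49.8
```

Emit:
servo_tool:
  moves:
    - [14,-17,0,0]
    - [28,-34,0,0]
    - [40,-49,0,0]
    - [47,-57,0,0]
    - [49,-60,0,0]

```text
time: 12.4
tcp_pos: [0.5352, 0.1916, 0.2024]
eef_rot: [[0.811, 0.585, -0.002], [0.585, -0.811, -0.001], [-0.002, -0.0, -1.0]]
contact_force: [0.7, -0.6, -3.7]
opening: 0.022
finger_force: 49.8
```

Emit:
servo_tool:
  moves:
    - [0,0,0,0]
    - [0,0,0,0]
    - [0,0,0,0]
    - [0,0,0,0]

```text
time: 12.8
tcp_pos: [0.536, 0.1899, 0.2033]
eef_rot: [[0.812, 0.583, 0.0], [0.583, -0.812, -0.0], [-0.0, 0.0, -1.0]]
contact_force: [0.0, 0.4, -3.1]
opening: 0.0222
finger_force: 49.8
```

Run:
```python
from h import *
import pickle
w=snap('wrist');a=snap('scene');b=snap('side');pickle.dump((w,a,b),open('v7.pkl','wb'))
o=env.get_obs();print(o['tcp_pos'].round(4),o['eef_rot'].round(4).tolist(),o['qpos'],o['time'],o['contact_force'])
c=[cv2.resize(d['img'][y:y+h,x:x+ww],(int(ww*390/h),390),interpolation=3) for d,x,y,ww,h in((w,130,60,300,300),(a,300,150,80,95),)]
c2=cv2.resize(b['img'][100:205,225:315],(200,233),interpolation=3)
H=np.hstack(c);cv2.imwrite('pics/c7.png',H[:,:,::-1]);print(H.shape)
for d in(w,a,b):print(proj(d,[[.5342,.1931,.116]]))
# disc centre seen by wrist at its height
hsv=cv2.cvtColor(w['img'],cv2.COLOR_RGB2HSV)
```

```text
[0.5361 0.1902 0.2034] [[0.8121, 0.5836, 0.0002], [0.5836, -0.8121, -0.0001], [0.0001, 0.0002, -1.0]] [ 1.99929119e-01  3.10114531e-01 -2.68324907e-02  1.23369192e+00
 -1.28422482e-04  2.71838673e+00] 12.95 [ 0.11882062  0.34552526 -3.60500566]
(390, 718, 3)
[[273.03225488 212.68680912]]
[[341.16658021 209.36685409]]
[[266.88436122 158.49337373]]
```

View pics/c7.png

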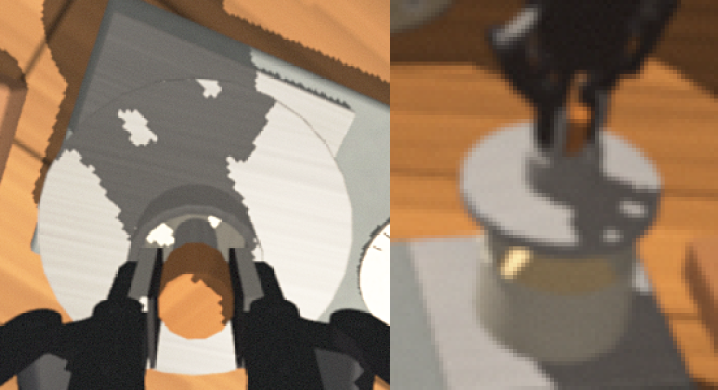

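The crops show both lids level, held by the orange knob over the tin. I'll correct 3.5 mm and lower.

Emit:
servo_tool:
  moves:
    - [0,-2,5,0]
    - [0,-3.5,12,0]
    - [0,-3.5,22,0]
    - [0,-3.5,30,0]
    - [0,-3.5,32,0]

```text
time: 13.45
tcp_pos: [0.5328, 0.1933, 0.1694]
eef_rot: [[0.812, 0.584, -0.003], [0.584, -0.812, -0.001], [-0.003, -0.001, -1.0]]
contact_force: [-0.1, -0.2, -4.3]
opening: 0.022
finger_force: 49.8
```

Emit:
servo_tool:
  moves:
    - [0,0,2,0]
    - [0,0,4,0]
    - [0,0,6,0]
    - [0,0,8,0]
    - [0,0,8,0]

```text
time: 13.95
tcp_pos: [0.5338, 0.1934, 0.1631]
eef_rot: [[0.812, 0.584, -0.0], [0.584, -0.812, -0.0], [-0.0, -0.0, -1.0]]
contact_force: [-0.4, -0.3, -4.2]
opening: 0.0222
finger_force: 49.8
```

Emit:
servo_tool:
  moves:
    - [0,0,1,0]
    - [0,0,2,0]
    - [0,0,3,0]
    - [0,0,4,0]
    - [0,0,5,0]

```text
time: 14.45
tcp_pos: [0.5339, 0.1934, 0.1582]
eef_rot: [[0.812, 0.584, -0.0], [0.584, -0.812, -0.0], [-0.0, 0.0, -1.0]]
contact_force: [0.6, 0.8, -4.3]
opening: 0.0221
finger_force: 49.8
```

Emit:
servo_tool:
  moves:
    - [0,0,0.7,0]
    - [0,0,1.4,0]
    - [0,0,2,0]
    - [0,0,2.5,0]
    - [0,0,2.5,0]

```text
time: 14.95
tcp_pos: [0.5339, 0.1934, 0.1557]
eef_rot: [[0.812, 0.584, -0.0], [0.584, -0.812, -0.0], [-0.0, 0.0, -1.0]]
contact_force: [0.4, -0.1, -4.3]
opening: 0.0221
finger_force: 49.8
```

Emit:
servo_tool:
  moves:
    - [0,0,0.3,0]
    - [0,0,0.6,0]
    - [0,0,0.9,0]
    - [0,0,0.9,0]

```text
time: 15.35
tcp_pos: [0.5339, 0.1934, 0.1549]
eef_rot: [[0.812, 0.584, 0.0], [0.584, -0.812, -0.0], [0.0, 0.0, -1.0]]
contact_force: [-0.0, -0.1, -4.4]
opening: 0.0222
finger_force: 50.0
```

Emit:
servo_tool:
  moves:
    - [0,0,0.4,0]
    - [0,0,0.8,0]
    - [0,0,0.8,0]
    - [0,0,0.8,0]

```text
time: 15.75
tcp_pos: [0.5339, 0.1936, 0.1547]
eef_rot: [[0.812, 0.584, 0.001], [0.584, -0.812, 0.0], [0.001, 0.0, -1.0]]
contact_force: [-2.6, 0.4, 3.3]
opening: 0.0219
finger_force: 50.6
```

Emit:
servo_tool:
  moves:
    - [0,0,0.3,0]
    - [0,0,0.6,0]
    - [0,0,0.6,0]
    - [0,0,0.6,0]

```text
time: 16.15
tcp_pos: [0.5339, 0.1936, 0.1547]
eef_rot: [[0.812, 0.584, 0.001], [0.584, -0.812, 0.0], [0.001, 0.0, -1.0]]
contact_force: [-4.1, 0.3, 7.6]
opening: 0.0223
finger_force: 50.9
```

Contact came at z 154.7 mm, the height expected for seating. Letting go and rising.

Emit:
servo_tool:
  moves:
    - [0,0,-0.6,0]
    - [0,0,-0.6,0]
    - [0,0,-0.6,0]
    - [0,0,-0.6,0]
  grip: 0.5

```text
time: 16.55
tcp_pos: [0.5341, 0.1934, 0.1539]
eef_rot: [[0.812, 0.584, 0.0], [0.584, -0.812, -0.0], [-0.0, 0.0, -1.0]]
contact_force: [1.0, 0.3, 0.5]
opening: 0.043
finger_force: 0.0
```

Emit:
servo_tool:
  moves:
    - [0,0,-4,0]
    - [0,0,-15,0]
    - [0,0,-30,0]
    - [0,0,-45,0]
    - [0,0,-50,0]

```text
time: 17.05
tcp_pos: [0.5351, 0.1937, 0.2066]
eef_rot: [[0.812, 0.584, 0.004], [0.584, -0.812, 0.001], [0.003, 0.002, -1.0]]
contact_force: [0.5, -0.5, -0.2]
opening: 0.0424
finger_force: 0.0
```

Emit:
servo_tool:
  moves:
    - [0,0,0,0]
    - [0,0,0,0]
    - [0,0,0,0]
  grip: 0.95

```text
time: 17.35
tcp_pos: [0.5334, 0.1933, 0.2033]
eef_rot: [[0.812, 0.584, -0.001], [0.584, -0.812, -0.0], [-0.001, -0.0, -1.0]]
contact_force: [-0.9, 0.2, -0.0]
opening: 0.0809
finger_force: 0.0
```

Run:
```python
from h import *
import pickle
w=snap('wrist','w8.png');a=snap('scene');b=snap('side');pickle.dump((w,a,b),open('v8.pkl','wb'))
o=env.get_obs();print(o['tcp_pos'].round(4),o['eef_rot'].round(4).tolist(),o['time'],o['contact_force'])
hsv=cv2.cvtColor(w['img'],cv2.COLOR_RGB2HSV)
Ck=proj(w,[[.534,.1935,.177]])[0];print('knob exp',Ck)
x,y=map(int,Ck);m=np.zeros((420,560),np.uint8);m[y-35:y+35,x-35:x+35]=((hsv[...,1]>120)&(hsv[...,0]<22))[y-35:y+35,x-35:x+35]
c=max(cv2.findContours(m,0,1)[0],key=cv2.contourArea);P=np.array([onz(w,p,.177)[:2]*1000 for p in c[:,0].astype(float)],np.float32);print('knob',cv2.minEnclosingCircle(P))
from scipy.optimize import least_squares
g=w['img'].astype(np.float32).mean(2);C=np.array([.534,.1935])
for nm,z,r0,r1 in(('disc outer',.123,.060,.073),('neck outer',.151,.021,.029)):
    P=[]
    for t in np.arange(-2.2,3.4,.05):
        rr=np.arange(r0,r1,.0004);uv=proj(w,np.c_[C[0]+rr*np.cos(t),C[1]+rr*np.sin(t),np.full(len(rr),z)]).astype(np.float32)
        if uv[:,1].max()>235: continue
        s=cv2.remap(cv2.GaussianBlur(g,(0,0),1),uv[:,0].copy(),uv[:,1].copy(),1).ravel();k=abs(np.gradient(s)).argmax();P.append(1000*(C+rr[k]*np.array([np.cos(t),np.sin(t)])))
    P=np.array(P);f=least_squares(lambda q:np.hypot(P[:,0]-q[0],P[:,1]-q[1])-q[2],[*C*1000,r0*1000],loss='soft_l1',f_scale=.7);print(nm,len(P),f.x.round(1),np.median(abs(f.fun)).round(2))
```

```text
[0.5336 0.1934 0.2034] [[0.8117, 0.5841, -0.0011], [0.5841, -0.8117, -0.0003], [-0.0011, -0.0004, -1.0]] 17.5 [-0.89166776 -0.67368976  0.9535719 ]
knob exp [278.23760643 245.64765162]
knob ((536.67041015625, 194.65260314941406), 14.62274169921875)
disc outer 70 [531.5 191.8  66.5] 0.5
neck outer 68 [535.4 194.6  21.8] 0.27
```

The lids look seated and centred near (534,193). Lowering the open fingers around the neck.

Emit:
servo_tool:
  moves:
    - [0,0,20,0]
    - [0,0,45,0]
    - [0,0,62,0]
    - [0,0,74,0]
    - [0,0,79,0]

```text
time: 18.0
tcp_pos: [0.5331, 0.1933, 0.1236]
eef_rot: [[0.812, 0.584, -0.002], [0.584, -0.812, -0.001], [-0.002, -0.001, -1.0]]
contact_force: [-0.2, -0.1, 0.1]
opening: 0.081
finger_force: 0.0
```

Emit:
servo_tool:
  moves:
    - [0,0,0,0]
    - [0,0,0,0]

```text
time: 18.2
tcp_pos: [0.5344, 0.1936, 0.1258]
eef_rot: [[0.812, 0.584, 0.001], [0.584, -0.812, 0.0], [0.001, 0.001, -1.0]]
contact_force: [0.3, 0.0, 0.5]
opening: 0.0808
finger_force: 0.0
```

Emit:
servo_tool:
  moves:
    - [0,0,0,0]
    - [0,0,0,0]
    - [0,0,0,0]
  grip: 0.62
  force: 20

```text
time: 18.5
tcp_pos: [0.5342, 0.1935, 0.1256]
eef_rot: [[0.812, 0.584, 0.001], [0.584, -0.812, 0.0], [0.001, 0.0, -1.0]]
contact_force: [-0.2, 0.0, 0.7]
opening: 0.0532
finger_force: 0.0
```

Emit:
servo_tool:
  moves:
    - [0,0,0,0]
    - [0,0,0,0]
    - [0,0,0,0]
  grip: 0.3
  force: 30

```text
time: 18.8
tcp_pos: [0.5342, 0.1936, 0.1258]
eef_rot: [[0.812, 0.584, 0.001], [0.584, -0.812, 0.0], [0.001, 0.0, -1.0]]
contact_force: [-1.0, -0.1, 6.3]
opening: 0.0489
finger_force: 31.6
```

Emit:
servo_tool:
  moves:
    - [0,0,-2,0]
    - [0,0,-4,0]
    - [0,0,-7,0]
    - [0,0,-10,0]
    - [0,0,-12,0]
  force: 40

```text
time: 19.3
tcp_pos: [0.534, 0.1934, 0.1372]
eef_rot: [[0.812, 0.584, -0.0], [0.584, -0.812, -0.0], [-0.0, 0.0, -1.0]]
contact_force: [-0.6, 0.6, -1.8]
opening: 0.0483
finger_force: 41.5
```

Emit:
servo_tool:
  moves:
    - [0,0,-3,0]
    - [0,0,-8,0]
    - [0,0,-14,0]
    - [0,0,-20,0]
    - [0,0,-26,0]

```text
time: 19.8
tcp_pos: [0.534, 0.1935, 0.1638]
eef_rot: [[0.812, 0.584, 0.0], [0.584, -0.812, -0.0], [0.0, 0.0, -1.0]]
contact_force: [0.2, 0.2, -1.8]
opening: 0.0483
finger_force: 41.5
```

Run:
```python
from h import *
import pickle
a=snap('scene');b=snap('side');pickle.dump((a,b),open('v9.pkl','wb'))
o=env.get_obs();print(o['tcp_pos'].round(4),o['opening'],o['time'],o['contact_force'].round(1),o['ft_torque'].round(2))
```

```text
[0.5347 0.1936 0.1644] 0.04887531210079376 19.9 [-0.8 -0.1 -1.8] [ 0.06 -0.04  0.01]
```

The load is 1.8 N, so only the outer lid is in the gripper. Lifting another 48 mm.

Emit:
servo_tool:
  moves:
    - [0,0,-8,0]
    - [0,0,-18,0]
    - [0,0,-28,0]
    - [0,0,-38,0]
    - [0,0,-45,0]

```text
time: 20.4
tcp_pos: [0.5344, 0.1936, 0.2095]
eef_rot: [[0.812, 0.584, 0.002], [0.584, -0.812, 0.0], [0.001, 0.001, -1.0]]
contact_force: [0.2, 0.6, -1.9]
opening: 0.0487
finger_force: 41.7
```

Emit:
servo_tool:
  moves:
    - [0,0,-3,0]
    - [0,0,-3,0]
    - [0,0,-3,0]
    - [0,0,-3,0]
    - [0,0,-3,0]

```text
time: 20.9
tcp_pos: [0.5336, 0.1934, 0.2106]
eef_rot: [[0.812, 0.584, -0.001], [0.584, -0.812, -0.0], [-0.001, -0.0, -1.0]]
contact_force: [-0.4, 0.7, -0.8]
opening: 0.0487
finger_force: 41.7
```

Run:
```python
from h import *
a=snap('scene');b=snap('side')
o=env.get_obs();print(o['tcp_pos'].round(4),o['eef_rot'][:,2].round(4),o['opening'],o['time'],o['contact_force'].round(1),abs(o['qvel']).max())
c=[cv2.resize(d['img'][y:y+h,x:x+w],(int(w*500/h),500),interpolation=3) for d,x,y,w,h in((a,240,130,150,140),(b,220,80,80,165))]
cv2.imwrite('pics/fin.png',np.hstack(c)[:,:,::-1]);print(np.hstack(c).shape)
```

```text
[0.5338 0.1934 0.2107] [-6.e-04 -2.e-04 -1.e+00] 0.0487028930651444 21.0 [ 0.3 -0.2 -2.4] 0.003440294907869612
(500, 777, 3)
```

View pics/fin.png

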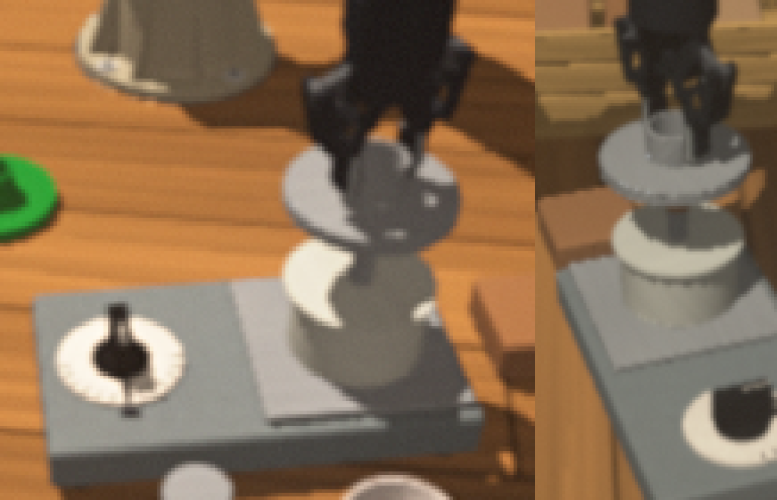

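The outer lid is held level about 85 mm up, the inner lid is seated on the tin, and the pointer is at the zero block near (128,400).

```bash
python3 -c "
from h import *
print(env.job_done())"
```

```text
the job is handed in; nothing more can be done
None
```

The job is handed in: the tare pointer is on zero to within about 0.01 rad, the inner lid is seated on the tin, and the outer lid is held level above it, its skirt about 18 mm clear of the inner lid's knob.

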